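Empty a grinder gear head and hold the loupe in focus over its bearing seat

ROBOT

A 6-joint arm with a two-finger parallel gripper is mounted at the origin on the work surface. World frame = base frame: x ahead of the robot, y to its left, z up, the work surface at z = 0. Lengths are in m, angles in degrees, forces in N, time in s.
With the tool pointing down it reaches from about 0.375 to 0.75 m from the base axis. Payload 9 kg.
Tool frame: the origin (TCP) lies midway between the tips of the shut fingers; the grasp point (between the pads) lies 19 mm behind it; z points along the fingers, y is the line along which they close (so a half turn about z gives the same grasp; the last joint's range is limited). The gripper opens to 85 mm and grips with 20 to 120 N. Pads are 22 mm wide; open, the fingers measure 114 mm over their backs; the gripper's body (76 mm by 85 mm) begins 54 mm behind the grasp point. The pads swing forward as they close: fully open they stand 13 mm farther back than shut.
Start: joints at [62.412, 5.964, 5.575, 89.605, 0, 77.527], TCP at [0.156, 0.579, 0.231] pointing down, gripper open.
Joint ranges: [-171.21, 171.21], [-48.23, 106.86], [-62.78, 66.21], [-105.2, 120.99], [-86.42, 89.51], [-180, 180]. Speed limits (degrees/s): [127.2, 127.2, 147.25, 180, 180, 180].

INTERFACE

Orientations are given as a 3x3 rotation matrix whose columns are the frame's x, y, z axes.
In Python, from plant import arm, optics, ticket, nets gives the robot as it stands.
- The arm moves only by the tool apply_moves, never from a script. Its argument "series" is a list of rows, each a list of 5 numbers: the shift along the world's x, y, z in m, then the turn about the world's z in rad, then the finger opening in m, from 0 to 0.0854. A call has exactly 10 rows; each row is the pose to reach, as a shift and turn from the pose commanded when the call began; what a row does not reach only later rows make up. A row lasts 1/8 s, in which the tool goes at most 62.5 mm and 10.7 degrees, less where a joint would pass 70% of its speed; a pose out of reach is approached as far as the arm can. A call with a gripper value outside its range is refused whole. The fingers move at their own pace and stop on an object; "newtons" is the grip in N (left out, the last holds). Time passes only in rows, so rows that repeat a pose let the fingers close, or fill a call up. It gives the time, the measured TCP pose, the force, the opening and the grip force at its end, in the units of the state.
- arm.sense(): the state, without advancing time (a new reading comes with each control period).
- optics.grab_frame(name): name is "side" or "top"; returns the picture (400x640x3 uint8, blue, green, red); there is no depth.
- optics.get_calibration(name): a dict with "fx", "fy", "cx", "cy" (pixels), "D" ([k1, k2, p1, p2, k3] as OpenCV has them; the pictures are not rectified), "R" (3x3) and "t" (3): a world point X has camera coordinates R X + t. Camera axes: x right, y down, z forward; pixel columns grow to the right and rows downward; lengths in m; the calibration is good to about 2 mm. A picture is of the moment at which its call begins. get_calibration takes no time and is no camera call.
- ticket.hand_in(): hands the job in; it is judged then, once.
Trained networks look in the newest picture that a camera, given by its name, has taken for a name from the list of things; names that differ only in an ending like _2 or _b are one class to them, and where a whole thing is asked for, a point or a joint stands for the part that bears it (a point fixed in the world has none). Each returns a list of dicts, best first, with "score" (0 to 1); they miss things now and then, are a little off and sometimes report something else, mostly with a low value. They report only what shows in the picture. A call takes as long as a camera call. They do not tell look-alikes from the thing itself.
- nets.spot_in(camera, query): "uv" ([column, row] in pixels, amid what is visible of it).
- nets.outline_of(camera, query): "region" (400x640 bool, what is visible of it) and "uv" ([column, row] in pixels, amid what is visible of it).
The state is a dict: "time_s": time; "q": joint angles; "dq": joint speeds; "tau": joint torques, N m; "tool_pos": TCP position; "eef_rot": TCP orientation; "wrist_force": force on the tool from outside, world axes, zero at the start; "ft_torque": the same for the moment, N m; "width": opening from 0.0 (shut) to 1.0 (fully open); "grip_force": force on a finger pad.
Only numpy, scipy, OpenCV 4.12 (cv2) and the standard library are available. Lean on these libraries where they do the work, as an engineer would, in place of code of your own. Each camera call takes 0.05 s, during which the arm holds its last target. There are 200 camera calls.

TASK

Loose bits are rattling about in the mint-green grinder gear head: tip it over the metal tray so that all four fall into the tray, then stand it back on the dark mat, mouth up, and let go of it. Then take the loupe by its handle and hold it level in the air, the glass centred over the bearing seat in the bottom of the gear head and at the height of the red scriber tip of the height gauge, which is set to where this lens is sharp. Finish while still holding the loupe there, steady and touching nothing else; do not move the scriber and leave the other things on the bench alone.

Things in the scene. Friction and masses are not known exactly. Their poses are not given: they have to be found in the camera images.
- housing: Mint-green cast gear head, 0.40 kg: flared round bowl, open on top, with a neck along -x. Origin: centre of the bowl's flat underside, on the mat; z points out of the mouth. Bowl 44 mm high, outside radius 26 mm at the foot, 54 mm at the rim (screw bosses to 60 mm), straight wall 4 mm thick, floor 5 mm. Tipped 105 to 115 degrees from upright, it empties.
- housing_neck (a point): Middle of the neck, on its axis: (-76, 0, 28) mm in the housing's frame. The neck is a round bar 26 mm thick along the housing's x, free to grip from x = -54 to -104 mm and at any angle about its axis; it ends in a square flange 56 x 56 x 8 mm (x = -104 to -112 mm) whose lower edge also stands on the mat.
- housing_rim (a point): Centre of the bowl's mouth, 44 mm above its underside.
- bearing_seat (a point): Centre of the round bearing seat on the bowl's floor, 5 mm above its underside: the place to be examined.
- pinion: Loose bit: steel bevel pinion, 16 mm in diameter, 13 mm long, 20 g. Origin: centre of its larger end. In the bowl at the start.
- nut: Loose bit: hexagon nut, 17 mm over the corners, 8 mm high, 12 g. Origin: centre of one face. In the bowl at the start.
- bush: Loose bit: brass bush, 15 mm in diameter, 12 mm long, 15 g. Origin: centre of one end. In the bowl at the start.
- bearing: Loose bit: small ball bearing with a blue shield, 16 mm in diameter, 6 mm thick, 10 g. Origin: centre of one face. In the bowl at the start.
- tray: Open rectangular aluminium parts tray, fixed to the bench by its magnetic foot: 200 mm along its x, 150 mm along its y, walls 28 mm high and 3 mm thick, floor 3 mm. Origin: centre of its underside.
- mat: Dark flat rubber bench mat, fixed: 220 mm along its x, 260 mm along its y, 3 mm thick. Origin: centre of its underside, on the bench.
- loupe: Reading loupe, 0.11 kg, lying flat on the bench: a glass in a steel rim, 76 mm over the rim and 12 mm thick, with a straight black handle along -x, flat-sided, 17 mm wide (along y) and 16 mm high, from x = -48 to -158 mm, underside flush with the rim's. Origin: centre of the underside of the lens; z points up, square to the glass.
- lens (a point): Centre of the loupe's glass, 6 mm above the loupe's origin.
- loupe_grip (a point): Good grip point on the loupe's handle: at (-83, 0, 8) mm in the loupe's frame, mid-height of the handle.
- scriber_tip (a point): Tip of the red scriber of the height gauge (10 mm wide, 4 mm thick, pointing from the gauge towards the robot's side, along its own -x). Its height is the height at which the lens is in focus: the centre of the glass belongs at this height.
- glue_bottle: Bystander: white bottle with a red cap, 38 mm in diameter, 115 mm tall. Origin: centre of its underside.
- spray_can: Bystander: red spray can, 60 mm in diameter, 190 mm tall. Origin: centre of its underside.
- screwdriver: Bystander: red-handled screwdriver, 200 mm long, lying along its x.
- wrench: Bystander: steel wrench, 190 mm long, lying along its x.
- battery: Bystander: yellow and black tool battery, 115 x 76 x 58 mm. Origin: centre of its underside.
- disc: Bystander: grinding disc, 115 mm in diameter, 6 mm thick. Origin: centre of its underside.
- pliers: Bystander: pliers with orange handles, 190 mm long, lying along its x, jaws to +x.
- gauge: Height gauge on the bench behind the mat, fixed, 282 mm tall: steel base 95 x 60 x 32 mm, upright beam 10 x 22 mm, 12 mm behind the origin. Origin: under the base, 78 mm horizontally behind the scriber's tip; the scriber points along its -x. Its clamped slide with the scriber must not be pushed.
Not all that is in view belongs to the job. Leave any pink or purple look-alike of the housing alone. Several things have the shape of the tray; the one meant has the colours described above.

How it is judged (in metres and radians):
On the way, in this order (a step that is already met when the one before it is completed fails the run):
1. the gear head is lifted and tipped over the tray (angle between housing's own z axis and vertical above 1 rad and height (world z) of housing_rim above 0.05 m and x of housing_rim in the frame of tray between -0.14 and 0.14 m and y of housing_rim in the frame of tray between -0.115 and 0.115 m), for 0.1 s.
2. all four bits lie in the tray and the gear head stands upright on the mat, let go (x of pinion in the frame of tray between -0.1 and 0.1 m and y of pinion in the frame of tray between -0.075 and 0.075 m and z of each of pinion, nut, bush, bearing in the frame of tray below 0.028 m and x of nut in the frame of tray between -0.1 and 0.1 m and y of nut in the frame of tray between -0.075 and 0.075 m and x of bush in the frame of tray between -0.1 and 0.1 m and y of bush in the frame of tray between -0.075 and 0.075 m and x of bearing in the frame of tray between -0.1 and 0.1 m and y of bearing in the frame of tray between -0.075 and 0.075 m and x of housing in the frame of mat between -0.09 and 0.09 m and y of housing in the frame of mat between -0.11 and 0.11 m and z of housing in the frame of mat below 0.008 m and angle between housing's own z axis and vertical below 0.08 rad and contact force between housing and mat above 0.5 N and contact force between housing and the fingers below 0.1 N and linear speed of housing below 0.02 m/s), for 0.3 s.
At the end, for the whole second after the job is handed in: All four bits in the tray, below its rim; gear head free on the mat, still, within 0.08 rad of upright. Loupe gripped by the handle, still, touching nothing else: glass centre within 15 mm sideways of the bearing seat and 7 mm of the scriber tip's height, level within 0.12 rad (all of step 2 and horizontal distance between lens and bearing_seat below 0.015 m and z of lens in the frame of scriber_tip between -0.007 and 0.007 m and angle between loupe's own z axis and vertical below 0.12 rad and linear speed of loupe below 0.02 m/s and angular speed of loupe below 0.15 rad/s and contact force between loupe and the fingers above 2 N and x of the grasp point in the frame of loupe below -0.04 m and contact force between loupe and housing below 0.1 N and contact force between loupe and gauge below 0.1 N); the arm keeps its last pose, push and grip.
It fails at once if the scriber of the height gauge is pushed off its setting (more than 3 mm) (distance of scriber_tip from where it was at the start of the episode above 0.003 m).
It fails at once if a bystander (bottle, can, screwdriver, wrench, battery, disc, pliers) is moved more than 30 mm (distance of any of glue_bottle, spray_can, screwdriver, wrench, battery, disc, pliers from where it was at the start of the episode above 0.03 m).
It also fails if it takes over 72 s, if anything falls off the work surface, if the arm or the gripper's body presses on something with over 40 N, if the wrist force passes 120 N, or if a joint passes its speed limit or range.

## Working session

There is one attempt and no reset: what is moved stays moved. The work goes in short steps, Python scripts to look and compute and a tool call to move; the robot and the scene stay as the last step left them, time stands still between calls to the robot, and variables do not carry over. Pictures are saved under pics/ and viewed, at most 10 in all, crops included, and the job is handed in when it is done.

Besides the shell and the picture viewer there is one more tool, called after "Request:" as name(argument=value, ...) on one line, values as JSON. apply_moves: Moves the arm, as the interface text tells. Its arguments: {"type":"object","properties":{"series":{"type":"array"},"newtons":{"type":"number"}},"required":["series"]}

```bash
mkdir -p pics; ls; cat > h.py <<'E'
import numpy as np, cv2
from plant import arm, optics, ticket, nets
def cal(n):
    c=optics.get_calibration(n);K=np.array([[c['fx'],0,c['cx']],[0,c['fy'],c['cy']],[0,0,1]],float)
    return K,np.array(c['D'],float),np.array(c['R'],float),np.array(c['t'],float)
def ray(n,uv):
    K,D,R,t=cal(n);p=cv2.undistortPoints(np.array([[uv]],float),K,D)[0,0]
    return -R.T@t, R.T@np.array([p[0],p[1],1.])
def atz(n,uv,z):
    o,d=ray(n,uv);return o+d*(z-o[2])/d[2]
def proj(n,X):
    K,D,R,t=cal(n);return cv2.projectPoints(np.atleast_2d(np.array(X,float)),cv2.Rodrigues(R)[0],t,K,D)[0][:,0]
def tri(uva,uvb,a='top',b='side'):
    o1,d1=ray(a,uva);o2,d2=ray(b,uvb);A=np.stack([d1,-d2],1);s=np.linalg.lstsq(A,o2-o1,rcond=None)[0]
    p,q=o1+s[0]*d1,o2+s[1]*d2;return (p+q)/2,np.linalg.norm(p-q)
E
python3 - <<'E'
from h import *
np.set_printoptions(precision=3,suppress=True)
for n in('top','side'):
    im=optics.grab_frame(n);cv2.imwrite(f'pics/{n}0.png',im)
    K,D,R,t=cal(n);print(n,K[0,0],-R.T@t,R[2])
    for q in ['housing','housing_neck','housing_rim','bearing_seat','tray','mat','loupe','lens','loupe_grip','scriber_tip','gauge','pinion','nut','bush','bearing']:
        print(q,[(np.round(d['uv']).tolist(),round(d['score'],2)) for d in nets.spot_in(n,q)][:4])
print(arm.sense())
E
```

```text
pics
top 462.67736753820566 [0.303 0.052 1.438] [ 0.176 -0.009 -0.984]
housing [([252.0, 299.0], 0.76), ([241.0, 214.0], 0.7), ([344.0, 127.0], 0.69), ([338.0, 206.0], 0.67)]
housing_neck [([338.0, 203.0], 0.77), ([253.0, 294.0], 0.76), ([346.0, 126.0], 0.62)]
housing_rim [([337.0, 207.0], 0.74), ([250.0, 293.0], 0.74)]
bearing_seat [([342.0, 127.0], 0.88), ([338.0, 207.0], 0.83), ([251.0, 297.0], 0.75)]
tray [([419.0, 192.0], 0.67), ([422.0, 290.0], 0.67), ([241.0, 211.0], 0.6)]
mat [([318.0, 223.0], 0.85)]
loupe [([240.0, 214.0], 0.61), ([320.0, 224.0], 0.55)]
lens [([240.0, 213.0], 0.93)]
loupe_grip [([242.0, 214.0], 0.61)]
scriber_tip [([305.0, 122.0], 0.68)]
gauge [([300.0, 130.0], 0.69), ([241.0, 212.0], 0.29)]
pinion []
nut [([337.0, 206.0], 0.47), ([187.0, 235.0], 0.18)]
bush []
bearing []
side 437.4849951084943 [0.257 0.867 1.148] [ 0.229 -0.609 -0.76 ]
housing [([259.0, 171.0], 0.98), ([386.0, 293.0], 0.92), ([327.0, 200.0], 0.81), ([398.0, 128.0], 0.16)]
housing_neck [([386.0, 293.0], 0.9), ([259.0, 168.0], 0.85), ([326.0, 203.0], 0.59)]
housing_rim [([327.0, 200.0], 0.94)
[... 366 characters left out ...]
iber_tip [([245.0, 181.0], 0.57), ([241.0, 198.0], 0.57)]
gauge [([240.0, 197.0], 0.81), ([295.0, 336.0], 0.37), ([334.0, 219.0], 0.28)]
pinion []
nut []
bush []
bearing [([338.0, 152.0], 0.2)]
{'time_s': 1.6, 'q': array([62.411,  5.964,  5.576, 89.605, -0.001, 77.529]), 'dq': array([ 0.081, -0.05 , -0.019, -0.044,  0.064, -0.144]), 'tau': array([  0.002, -55.675,  50.376,   0.001,  -0.   ,  -0.   ]), 'tool_pos': array([0.156, 0.579, 0.231]), 'eef_rot': array([[-0.965,  0.261,  0.   ],
       [ 0.261,  0.965,  0.   ],
       [-0.   ,  0.   , -1.   ]]), 'wrist_force': array([ 0.627,  0.442, -0.415]), 'ft_torque': array([ 0.006,  0.002, -0.004]), 'grip_force': 0.0, 'width': 1.0009010456361476}
```

```bash
python3 - <<'E'
import cv2
for n in('top','side'):
    im=cv2.imread(f'pics/{n}0.png');cv2.imwrite(f'pics/{n}0c.png',cv2.resize(im[60:400,120:560] if n=='top' else im[80:370,170:550],(800,int(800*(340/440 if n=='top' else 290/380))),interpolation=2)[:600])
E
```

```text
(no output)
```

View pics/top0.png

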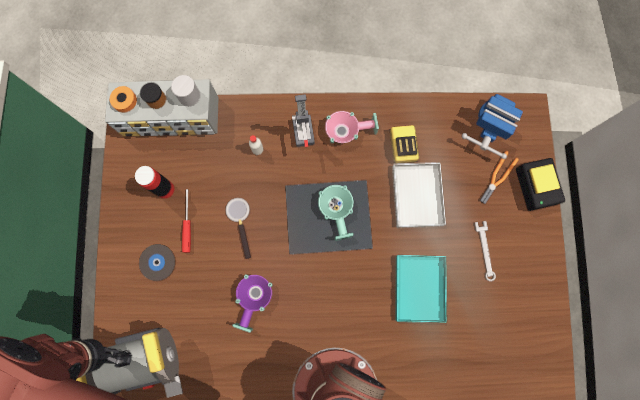

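View pics/side0.png

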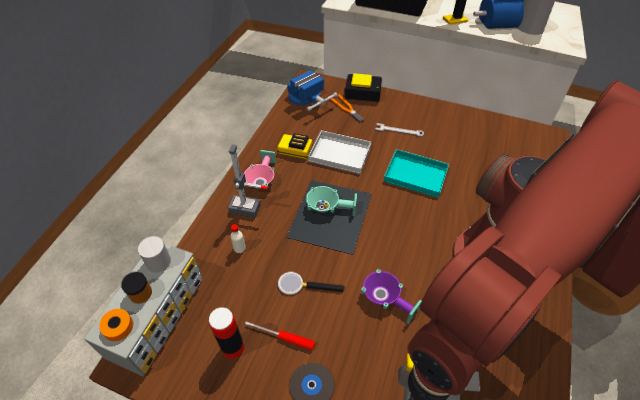

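```bash
python3 - <<'E'
import cv2,numpy as np
t=cv2.imread('pics/top0.png');s=cv2.imread('pics/side0.png')
a=cv2.resize(t[90:250,280:380],(375,600),interpolation=2);b=cv2.resize(s[135:235,215:365],(425,283),interpolation=2)
c=cv2.resize(s[165:215,225:295],(425,304),interpolation=2)
o=np.zeros((600,800,3),np.uint8);o[:,:375]=a;o[:283,375:]=b;o[283:587,375:]=c;cv2.imwrite('pics/z.png',o)
from h import *
np.set_printoptions(precision=4,suppress=True)
def mint(im):
    h=cv2.cvtColor(im,cv2.COLOR_BGR2HSV);return cv2.inRange(h,(65,40,60),(90,130,255))
for n,im,box in(('top',t,(280,380,170,245)),('side',s,(290,370,175,225))):
    m=mint(im)[box[2]:box[3],box[0]:box[1]];k,l,st,ce=cv2.connectedComponentsWithStats(m);print(n,[(x+np.array([*box[:1],box[2],0,0,0])).tolist() for x in st[1:] if x[4]>30])
for q,uv in dict(mat=(318,223),tray=(419,195),lens=(237,210)).items(): print(q,atz('top',uv,.005))
for q,uv in dict(bowlrim=(336,203)).items(): print(q,atz('top',uv,.047))
print('flange',atz('top',(344.5,236),.059))
print('scr?',tri((306,145),(266,187)))
E
```

```text
top [[318, 185, 36, 56, 1104]]
side [[305, 186, 53, 30, 837]]
mat [0.5082 0.0439 0.005 ]
tray [ 0.5933 -0.2787  0.005 ]
lens [0.553  0.2983 0.005 ]
bowlrim [ 0.5632 -0.0119  0.047 ]
flange [ 0.4599 -0.0347  0.059 ]
scr? (array([0.7228, 0.0767, 0.1333]), np.float64(0.0020580102976861642))
```

View pics/z.png

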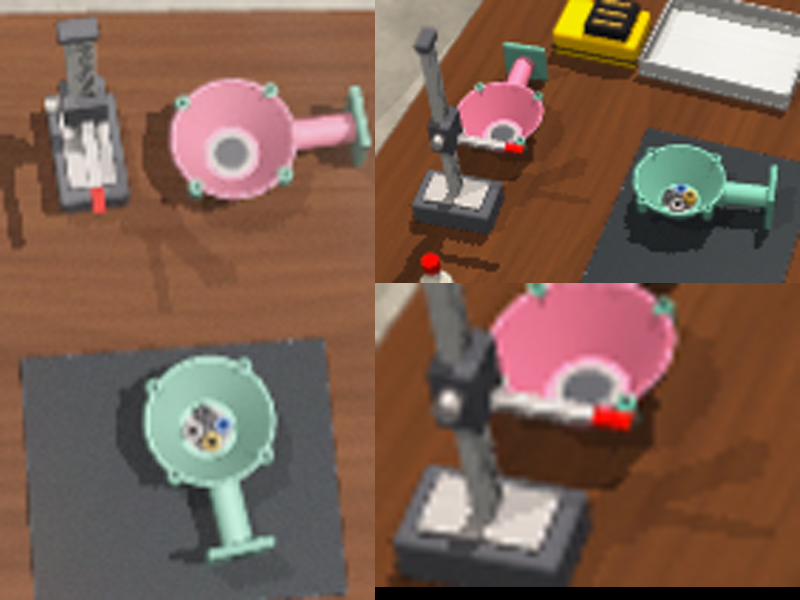

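Look-alikes: mint head at top (336,203) with bits inside is the target; pink (343,127) and purple (254,293) are not. The grey aluminium tray is at (419,195), the teal one (421,289) is not. The close crop confirms the mint head holds the bits. The red scriber tip is at top (306,146.5), side (267,187.5).

The tool can only yaw, so I will grip the flange across its 56 mm width. That makes the pads a pitch pivot: I'll carry it level with a firm grip, then relax so the bowl swings down over the tray.

```bash
python3 - <<'E'
from h import *
np.set_printoptions(precision=4,suppress=True)
print('scr',tri((306.1,146.5),(267.3,187.5)))
# mint rim from side: crop b ellipse x633..726,y145..217 scale 2.833
print('rim side',atz('side',(215+(680-375)/2.833,135+181/2.833),.047))
print('flange side',atz('side',(215+(773-375)/2.833,135+170/2.833),.059))
for nm,uv in dict(tl=(394,164),tr=(440,163),br=(444,227),bl=(396,228)).items(): print('tray',nm,atz('top',uv,.028))
h=cv2.cvtColor(cv2.imread('pics/top0.png'),cv2.COLOR_BGR2HSV)
print('proj',proj('top',[[.4585,-.0352,.059],[.564,-.012,.047]]))
E
```

```text
scr (array([0.7185, 0.0764, 0.1324]), np.float64(0.0021181224354692545))
rim side [ 0.5664 -0.0075  0.047 ]
flange side [ 0.4676 -0.0508  0.059 ]
tray tl [ 0.6897 -0.1992  0.028 ]
tray tr [ 0.6916 -0.3469  0.028 ]
tray br [ 0.4864 -0.3466  0.028 ]
tray bl [ 0.4857 -0.1963  0.028 ]
proj [[344.6915 236.4783]
 [336.0321 202.732 ]]
```

Request:
apply_moves(series=[[0.15,-0.3,-0.03,0.24,0.0854],[0.15,-0.3,-0.03,0.48,0.0854],[0.3,-0.614,-0.06,0.48,0.0854],[0.3,-0.614,-0.06,0.48,0.0854],[0.3,-0.614,-0.06,0.48,0.0854],[0.3,-0.614,-0.06,0.48,0.0854],[0.3,-0.614,-0.06,0.48,0.0854],[0.3,-0.614,-0.06,0.48,0.0854],[0.3,-0.614,-0.06,0.48,0.0854],[0.3,-0.614,-0.06,0.48,0.0854]])

```text
time_s: 2.85
tool_pos: [0.4284, 0.0223, 0.1773]
eef_rot: [[-0.977, -0.214, 0.001], [-0.214, 0.977, -0.0], [-0.001, -0.0, -1.0]]
wrist_force: [1.4, 0.7, 0.0]
width: 1.006
grip_force: 0.0
```

Request:
apply_moves(series=[[0.03,-0.057,-0.03,0,0.0854],[0.03,-0.057,-0.07,0,0.0854],[0.03,-0.057,-0.07,0,0.0854],[0.03,-0.057,-0.07,0,0.0854],[0.03,-0.057,-0.07,0,0.0854],[0.03,-0.057,-0.07,0,0.0854],[0.03,-0.057,-0.07,0,0.0854],[0.03,-0.057,-0.07,0,0.0854],[0.03,-0.057,-0.07,0,0.0854],[0.03,-0.057,-0.07,0,0.0854]])

```text
time_s: 4.1
tool_pos: [0.4577, -0.0325, 0.1071]
eef_rot: [[-0.977, -0.214, -0.0], [-0.214, 0.977, 0.0], [0.0, 0.0, -1.0]]
wrist_force: [-0.6, 0.0, -0.4]
width: 0.996
grip_force: 0.0
```

```bash
cat > crop.py <<'E'
from h import *
import sys
def pair(name,tb,sb):
    o=np.zeros((600,800,3),np.uint8)
    for i,(n,b) in enumerate((('top',tb),('side',sb))):
        if not b: continue
        im=optics.grab_frame(n);cv2.imwrite(f'pics/{n}_{name}.png',im)
        c=im[b[2]:b[3],b[0]:b[1]];s=min(400/c.shape[1],600/c.shape[0]);c=cv2.resize(c,None,fx=s,fy=s,interpolation=2)
        o[:c.shape[0],400*i:400*i+c.shape[1]]=c;print(n,s)
    cv2.imwrite(f'pics/p_{name}.png',o)
E
python3 - <<'E'
from crop import *
pair('a',(290,390,170,280),(280,380,150,250))
s=arm.sense();print(s['tool_pos'],s['time_s']);print(proj('top',[s['tool_pos']]),proj('side',[s['tool_pos']]))
E
```

```text
top 4.0
side 4.0
[ 0.45770372 -0.03254944  0.10707417] 4.2
[[344.79195309 234.88513584]] [[357.74464666 190.0553433 ]]
```

View pics/p_a.png

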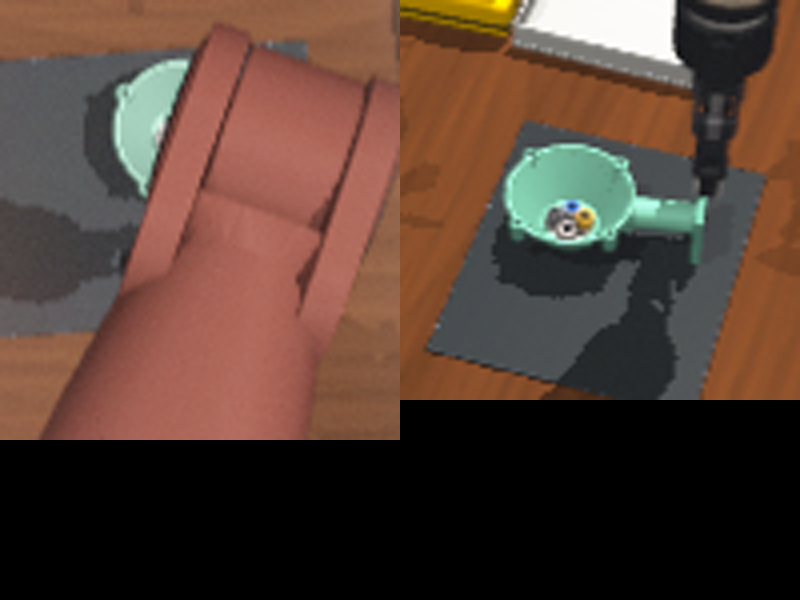

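```bash
python3 - <<'E'
from h import *
np.set_printoptions(precision=4,suppress=True)
print(proj('side',[[.453,-.008,.059],[.453,-.008,.003],[.564,-.012,.047],[.4655,-.064,.059]]))
print(atz('side',(356.5,199.5),.059),atz('side',(354.3,215.8),.003),atz('side',(322.6,199),.047))
E
```

```text
[[355.9138 205.692 ]
 [354.8261 216.388 ]
 [323.8149 198.0948]
 [357.2834 192.3322]]
[ 0.4589 -0.0335  0.059 ] [ 0.4554 -0.0098  0.003 ] [ 0.5664 -0.0069  0.047 ]
```

The flange is between the fingers in plan: its near lower edge, at side pixel (354,216), matches the estimate to 2 mm. Descending and gripping.

Request:
apply_moves(series=[[0.002,-0.004,-0.04,0.01,0.0854],[0.002,-0.004,-0.08,0.01,0.0854],[0.002,-0.004,-0.1,0.01,0.0854],[0.002,-0.004,-0.101,0.01,0.0854],[0.002,-0.004,-0.101,0.01,0.0854],[0.002,-0.004,-0.101,0.01,0.07],[0.002,-0.004,-0.101,0.01,0.05],[0.002,-0.004,-0.101,0.01,0.04],[0.002,-0.004,-0.101,0.01,0.03],[0.002,-0.004,-0.101,0.01,0.03]], newtons=120)

```text
time_s: 5.45
tool_pos: [0.4605, -0.0367, 0.0076]
eef_rot: [[-0.974, -0.225, 0.002], [-0.225, 0.974, -0.0], [-0.001, -0.001, -1.0]]
wrist_force: [-4.1, 0.9, 9.9]
width: 0.635
grip_force: 125.5
```

Request:
apply_moves(series=[[0,0,0.005,0,0.03],[0,0,0.01,0,0.03],[0,0,0.02,0,0.03],[0,0,0.03,0,0.03],[0,0,0.04,0,0.03],[0,0,0.05,0,0.03],[0,0,0.06,0,0.03],[0,0,0.06,0,0.03],[0,0,0.06,0,0.03],[0,0,0.06,0,0.03]])

```text
time_s: 6.7
tool_pos: [0.4594, -0.0364, 0.0656]
eef_rot: [[-0.975, -0.224, -0.001], [-0.224, 0.975, 0.0], [0.001, 0.001, -1.0]]
wrist_force: [1.1, -0.7, -4.8]
width: 0.635
grip_force: 126.5
```

```bash
python3 - <<'E'
from crop import *
pair('b',None,(280,400,120,240))
E
```

```text
side 3.3333333333333335
```

View pics/p_b.png

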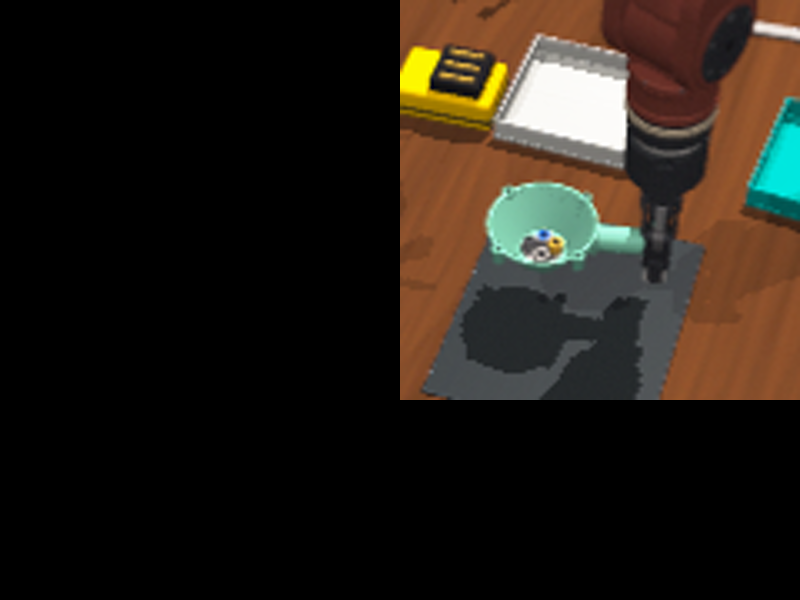

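The head hangs level in the grip, bits inside at about (543,248) in the crop. I'm carrying it over the tray.

Request:
apply_moves(series=[[0,0,0.02,0,0.03],[0,-0.01,0.05,0,0.03],[0.01,-0.03,0.08,-0.04,0.03],[0.02,-0.06,0.11,-0.08,0.03],[0.03,-0.09,0.13,-0.12,0.03],[0.04,-0.12,0.13,-0.16,0.03],[0.055,-0.155,0.13,-0.2,0.03],[0.07,-0.19,0.13,-0.23,0.03],[0.08,-0.22,0.13,-0.23,0.03],[0.085,-0.236,0.13,-0.23,0.03]])

```text
time_s: 8.0
tool_pos: [0.5447, -0.274, 0.1952]
eef_rot: [[-1.0, 0.005, -0.001], [0.005, 1.0, 0.001], [0.001, 0.001, -1.0]]
wrist_force: [-1.0, -0.1, -4.5]
width: 0.637
grip_force: 127.4
```

Request:
apply_moves(series=[[0,0,0,0,0.03],[0,0,0,0,0.03],[0,0,0,0,0.03],[0,0,0,0,0.03],[0,0,0,0,0.03],[0,0,0,0,0.03],[0,0,0,0,0.03],[0,0,0,0,0.03],[0,0,0,0,0.03],[0,0,0,0,0.03]], newtons=20)

```text
time_s: 9.25
tool_pos: [0.5447, -0.2726, 0.1961]
eef_rot: [[-1.0, 0.004, 0.0], [0.004, 1.0, 0.0], [-0.0, 0.0, -1.0]]
wrist_force: [-0.2, 0.4, -3.4]
width: 0.633
grip_force: 127.4
```

```bash
python3 - <<'E'
from crop import *
pair('c',(370,470,130,260),(290,430,60,220))
E
```

```text
top 4.0
side 2.857142857142857
```

View pics/p_c.png

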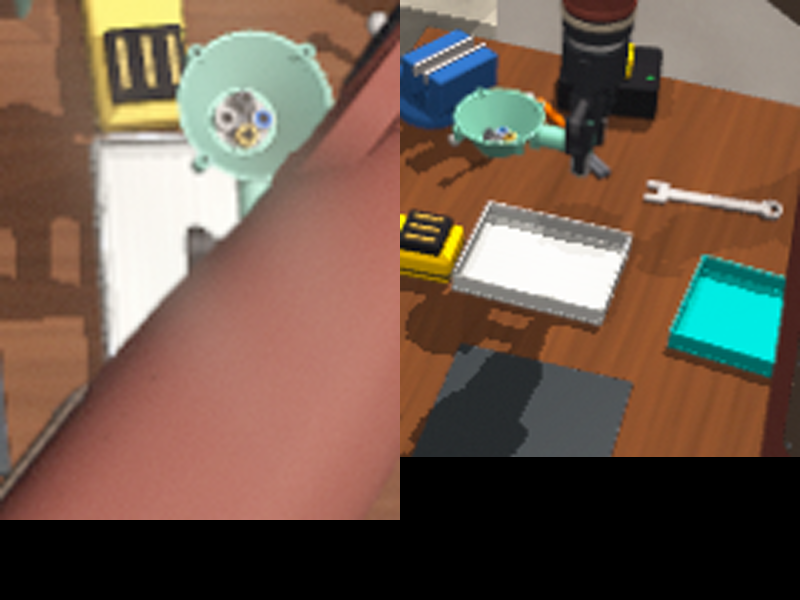

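Request:
apply_moves(series=[[0,0,0,0,0.04],[0,0,0,0,0.045],[0,0,0,0,0.045],[0,0,0,0,0.045],[0,0,0,0,0.05],[0,0,0,0,0.05],[0,0,0,0,0.05],[0,0,0,0,0.05],[0,0,0,0,0.05],[0,0,0,0,0.05]], newtons=20)

```text
time_s: 10.6
tool_pos: [0.5447, -0.2725, 0.1961]
eef_rot: [[-1.0, 0.004, 0.0], [0.004, 1.0, 0.0], [-0.0, 0.0, -1.0]]
wrist_force: [0.0, 0.3, -3.6]
width: 0.63
grip_force: 127.4
```

Request:
apply_moves(series=[[0,0,0,0,0.052],[0,0,0,0,0.052],[0,0,0,0,0.053],[0,0,0,0,0.053],[0,0,0,0,0.0535],[0,0,0,0,0.0535],[0,0,0,0,0.0538],[0,0,0,0,0.0538],[0,0,0,0,0.054],[0,0,0,0,0.054]], newtons=20)

```text
time_s: 11.85
tool_pos: [0.5447, -0.2725, 0.1961]
eef_rot: [[-1.0, 0.004, -0.0], [0.004, 1.0, 0.0], [0.0, 0.0, -1.0]]
wrist_force: [1.0, 0.5, -3.9]
width: 0.634
grip_force: 110.4
```

Request:
apply_moves(series=[[0,0,0,0,0.0542],[0,0,0,0,0.0542],[0,0,0,0,0.0544],[0,0,0,0,0.0544],[0,0,0,0,0.0546],[0,0,0,0,0.0546],[0,0,0,0,0.0548],[0,0,0,0,0.0548],[0,0,0,0,0.0548],[0,0,0,0,0.0548]], newtons=20)

```text
time_s: 13.1
tool_pos: [0.5447, -0.2725, 0.1961]
eef_rot: [[-1.0, 0.004, -0.0], [0.004, 1.0, 0.0], [0.0, 0.0, -1.0]]
wrist_force: [-0.0, 0.4, -4.6]
width: 0.647
grip_force: 66.4
```

Request:
apply_moves(series=[[0,0,0,0,0.055],[0,0,0,0,0.055],[0,0,0,0,0.0552],[0,0,0,0,0.0552],[0,0,0,0,0.0553],[0,0,0,0,0.0553],[0,0,0,0,0.0554],[0,0,0,0,0.0554],[0,0,0,0,0.0554],[0,0,0,0,0.0554]], newtons=20)

```text
time_s: 14.35
tool_pos: [0.5447, -0.2726, 0.1961]
eef_rot: [[-1.0, 0.004, 0.0], [0.004, 1.0, 0.0], [-0.0, 0.0, -1.0]]
wrist_force: [0.1, 0.3, -4.2]
width: 0.647
grip_force: 33.1
```

```bash
python3 - <<'E'
from crop import *
pair('d',(370,470,130,260),(290,430,60,220))
im=cv2.imread('pics/side_d.png');m=cv2.inRange(cv2.cvtColor(im,cv2.COLOR_BGR2HSV),(65,40,60),(85,130,255))[60:220,290:430];ys,xs=np.nonzero(m);print(xs.min()+290,xs.max()+290,ys.min()+60,ys.max()+60,len(xs))
im=cv2.imread('pics/side_c.png');m=cv2.inRange(cv2.cvtColor(im,cv2.COLOR_BGR2HSV),(65,40,60),(85,130,255))[60:220,290:430];ys,xs=np.nonzero(m);print(xs.min()+290,xs.max()+290,ys.min()+60,ys.max()+60,len(xs))
E
```

```text
top 4.0
side 2.857142857142857
308 424 86 189 656
308 424 86 189 656
```

Request:
apply_moves(series=[[0,0,0,0,0.0555],[0,0,0,0,0.0555],[0,0,0,0,0.0556],[0,0,0,0,0.0556],[0,0,0,0,0.0556],[0,0,0,0,0.0557],[0,0,0,0,0.0557],[0,0,0,0,0.0557],[0,0,0,0,0.0557],[0,0,0,0,0.0556]], newtons=20)

```text
time_s: 15.7
tool_pos: [0.5448, -0.2726, 0.1963]
eef_rot: [[-1.0, 0.004, 0.0], [0.004, 1.0, -0.0], [-0.0, -0.0, -1.0]]
wrist_force: [-0.3, -0.6, -4.2]
width: 0.653
grip_force: 10.3
```

```bash
cat > m.py <<'E'
from crop import *
import sys
pair(sys.argv[1],(370,470,130,260),(290,430,60,220))
im=cv2.imread(f'pics/side_{sys.argv[1]}.png');m=cv2.inRange(cv2.cvtColor(im,cv2.COLOR_BGR2HSV),(65,40,60),(85,130,255))[60:220,290:430];ys,xs=np.nonzero(m);print(xs.min()+290,xs.max()+290,ys.min()+60,ys.max()+60,len(xs))
s=arm.sense();print(s['grip_force'],s['width'],s['wrist_force'])
E
python3 m.py e
```

```text
top 4.0
side 2.857142857142857
347 424 86 189 549
10.268711596727371 0.6569562282790419 [-0.08947329  1.26810059 -3.48663296]
```

View pics/p_e.png

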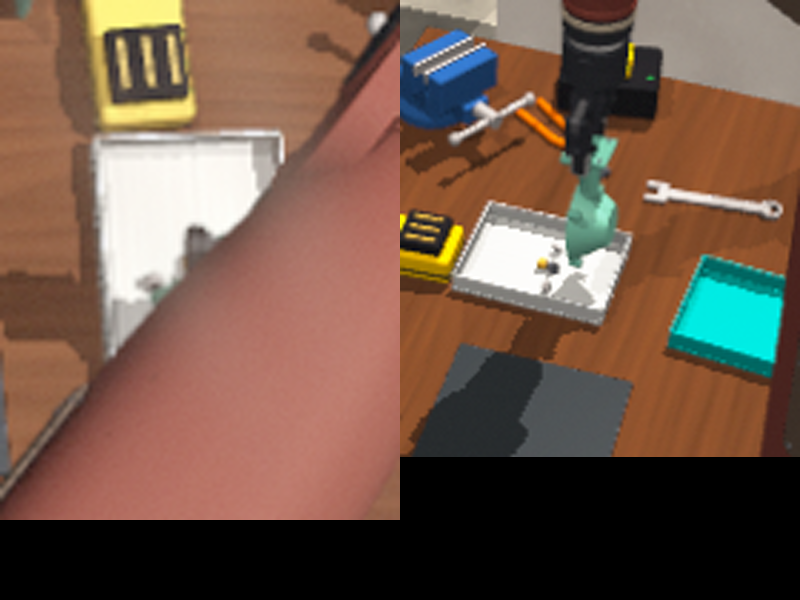

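It has swung down past 90° and the bits lie in the tray: gold bush at (542,264) and three more around it in the crop. Now I'll tighten, lift a little and count them.

Request:
apply_moves(series=[[0,0,0,0,0.0553],[0,0,0,0,0.0551],[0,0,0,0,0.055],[0,0,0,0,0.055],[0,0,0.01,0,0.055],[0,0,0.02,0,0.055],[0,0,0.03,0,0.055],[0,0.02,0.04,0,0.055],[0,0.05,0.04,0,0.055],[0,0.09,0.04,0,0.055]], newtons=60)

```text
time_s: 17.05
tool_pos: [0.5447, -0.1813, 0.2368]
eef_rot: [[-1.0, 0.005, 0.001], [0.005, 1.0, -0.0], [-0.001, -0.0, -1.0]]
wrist_force: [-0.3, 0.6, -3.6]
width: 0.648
grip_force: 23.8
```

```bash
python3 m.py f; python3 - <<'E'
from h import *
np.set_printoptions(precision=3,suppress=True)
im=cv2.imread('pics/side_f.png')
P=proj('side',[[.495,-.205,.003],[.685,-.205,.003],[.685,-.338,.003],[.495,-.338,.003]]).astype(np.int32)
m=np.zeros(im.shape[:2],np.uint8);cv2.fillPoly(m,[P],255)
w=np.median(im[m>0],0);b=((np.abs(im.astype(int)-w).max(2)>40)&(m>0)).astype(np.uint8)
k,l,st,ce=cv2.connectedComponentsWithStats(b)
for s,c in zip(st[1:],ce[1:]):
    if s[4]>2: print(s,c,atz('side',c,.008),im[int(c[1]),int(c[0])])
for q in('pinion','nut','bush','bearing'): print(q,[(np.round(d['uv']),round(d['score'],2)) for d in nets.spot_in('side',q)][:3])
E
```

```text
top 4.0
side 2.857142857142857
338 429 86 189 617
23.949272632598877 0.6465684976488612 [ 0.11928528  0.02305011 -2.91457918]
[310 137  58  36 546] [342.718 155.432] [ 0.579 -0.263  0.008] [109 127  82]
[367 148   3   6   6] [368.  150.5] [ 0.498 -0.322  0.008] [147 153 159]
[365 155   2   4   5] [365.4 156.2] [ 0.499 -0.289  0.008] [229 230 231]
[363 160   2   4   5] [363.4 161.2] [ 0.498 -0.261  0.008] [226 228 228]
pinion []
nut [(array([329., 214.]), 0.36)]
bush [(array([296., 285.]), 0.59), (array([237., 238.]), 0.28)]
bearing []
```

Request:
apply_moves(series=[[0.005,0.02,0,0,0.055],[0.01,0.04,0,0,0.055],[0.02,0.07,0,0,0.055],[0.03,0.1,-0.005,0,0.055],[0.04,0.13,-0.02,0,0.055],[0.05,0.16,-0.03,0,0.055],[0.06,0.185,-0.045,0,0.055],[0.065,0.2,-0.055,0,0.055],[0.065,0.2,-0.055,0,0.055],[0.065,0.2,-0.055,0,0.055]])

```text
time_s: 18.6
tool_pos: [0.6098, 0.017, 0.1816]
eef_rot: [[-1.0, 0.004, 0.0], [0.004, 1.0, -0.0], [-0.0, -0.0, -1.0]]
wrist_force: [-0.9, 0.2, -3.2]
width: 0.647
grip_force: 24.1
```

```bash
python3 - <<'E'
from crop import *
pair('g',(370,470,130,260),(270,420,90,240))
s=arm.sense();print(s['tool_pos'],s['grip_force'],s['wrist_force'])
E
```

```text
top 4.0
side 2.6666666666666665
[0.60989693 0.01668249 0.18181309] 24.067446291446686 [ 0.53666982 -0.32340271 -3.18052438]
```

View pics/p_g.png

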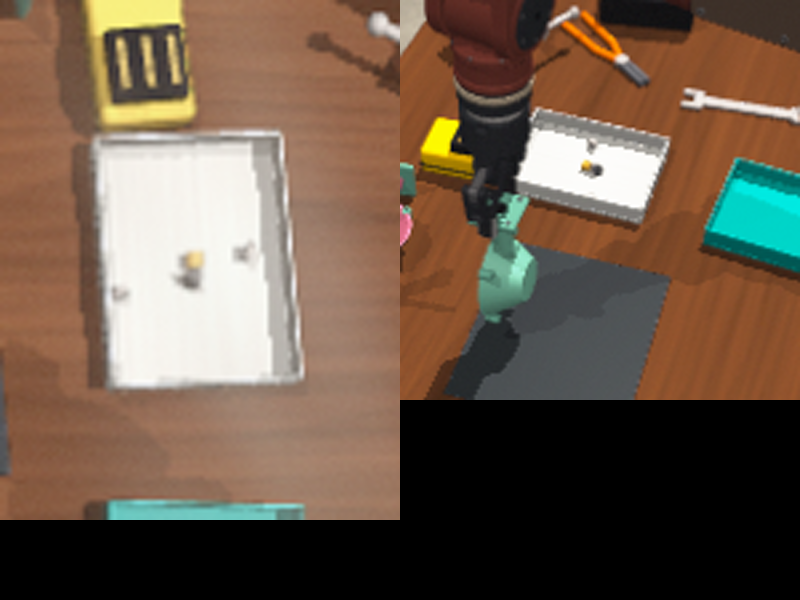

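All four bits lie in the tray, in the top crop at (190,258), (188,280), (120,293) and (243,252). The empty head hangs nose-down over the mat. Next I lower it while drawing back, so it lays itself upright.

Request:
apply_moves(series=[[0,0,-0.015,0,0.055],[0,0,-0.03,0,0.055],[-0.006,0,-0.039,0,0.055],[-0.02,0,-0.044,0,0.055],[-0.034,0,-0.048,0,0.055],[-0.047,0,-0.053,0,0.055],[-0.06,0,-0.058,0,0.055],[-0.075,0,-0.066,0,0.055],[-0.09,0,-0.075,0,0.055],[-0.09,0,-0.075,0,0.055]])

```text
time_s: 19.95
tool_pos: [0.5185, 0.0174, 0.1061]
eef_rot: [[-1.0, 0.004, -0.001], [0.004, 1.0, -0.0], [0.001, -0.0, -1.0]]
wrist_force: [-5.1, 0.2, 8.1]
width: 0.645
grip_force: 39.2
```

```bash
cat > s.py <<'E'
from crop import *
import sys
pair(sys.argv[1],None,(270,420,90,240))
im=cv2.imread(f'pics/side_{sys.argv[1]}.png');m=cv2.inRange(cv2.cvtColor(im,cv2.COLOR_BGR2HSV),(65,40,60),(85,150,255));k,l,st,ce=cv2.connectedComponentsWithStats(m)
for x,c in zip(st[1:],ce[1:]):
    if x[4]>60:print(x,c)
s=arm.sense();print(s['tool_pos'],s['grip_force'],s['width'],s['wrist_force'],s['ft_torque'])
E
python3 s.py h
```

```text
side 2.6666666666666665
[261 150  15  13 103] [268.42718447 154.94174757]
[335 185  11  18 118] [339.70338983 193.65254237]
[304 189  27  31 446] [317.44170404 206.07847534]
[407 300  15  23  97] [413.49484536 310.92783505]
[0.51896864 0.01736813 0.10630401] 39.00557577610016 0.6433351626406774 [-3.91747203  0.45530275  5.76327369] [0.06003952 0.63766194 0.00264667]
```

```bash
cat > tilt.py <<'E'
from h import *
import sys
def outline(th,g,gz=.026,yaw=0.0):
    a=np.linspace(0,2*np.pi,40);pts=[np.c_[r*np.cos(a),r*np.sin(a),0*a+z] for r,z in((.026,0),(.054,.044))]
    P=np.vstack(pts)-[-.108,0,gz];c,s=np.cos(th),np.sin(th)
    R=np.array([[c,0,s],[0,1,0],[-s,0,c]]);Z=np.array([[np.cos(yaw),-np.sin(yaw),0],[np.sin(yaw),np.cos(yaw),0],[0,0,1]])
    return P@R.T@Z.T+g
if __name__=='__main__':
    s=arm.sense();g=s['tool_pos']+[0,0,.0235]
    for d in range(0,125,10):
        P=outline(np.deg2rad(d),g);q=proj('side',P);print(d,q.min(0).round(),q.max(0).round(),'zmin %.3f'%P[:,2].min())
E
python3 tilt.py
```

```text
0 [285. 166.] [319. 194.] zmin 0.104
10 [285. 171.] [319. 198.] zmin 0.081
20 [287. 175.] [318. 202.] zmin 0.060
30 [289. 179.] [319. 206.] zmin 0.040
40 [293. 183.] [321. 210.] zmin 0.024
50 [298. 186.] [325. 214.] zmin 0.010
60 [304. 189.] [329. 217.] zmin -0.001
70 [310. 192.] [334. 221.] zmin -0.016
80 [317. 194.] [339. 224.] zmin -0.027
90 [323. 196.] [344. 227.] zmin -0.032
100 [328. 197.] [349. 230.] zmin -0.033
110 [332. 198.] [355. 231.] zmin -0.029
120 [336. 199.] [361. 232.] zmin -0.019
```

Tilt is now about 60°, resting on the cone as planned. Laying it down the rest of the way.

Request:
apply_moves(series=[[-0.013,0,-0.007,0,0.055],[-0.026,0,-0.014,0,0.055],[-0.04,0,-0.025,0,0.055],[-0.053,0,-0.038,0,0.055],[-0.063,0,-0.052,0,0.055],[-0.073,0,-0.067,0,0.055],[-0.08,0,-0.081,0,0.055],[-0.085,0,-0.093,0,0.055],[-0.085,0,-0.098,0,0.055],[-0.085,0,-0.098,0,0.055]])

```text
time_s: 21.25
tool_pos: [0.4342, 0.0176, 0.0076]
eef_rot: [[-1.0, 0.004, -0.001], [0.004, 1.0, 0.0], [0.001, 0.0, -1.0]]
wrist_force: [-0.8, 0.7, 0.7]
width: 0.65
grip_force: 40.4
```

```bash
python3 s.py i; python3 tilt.py | head -3
```

```text
side 2.6666666666666665
[261 150  15  13 103] [268.42718447 154.94174757]
[311 194  42  29 744] [329.55510753 207.01075269]
[407 300  15  23  93] [413.5483871  310.93548387]
[0.43437984 0.01751882 0.00784762] 40.33636271953583 0.6486441781783823 [-1.13641131  1.48981098  0.20248725] [0.05634064 0.14398564 0.02246763]
0 [310. 193.] [344. 221.] zmin 0.005
10 [310. 197.] [343. 224.] zmin -0.018
20 [312. 201.] [343. 228.] zmin -0.039
```

Request:
apply_moves(series=[[0,0,0,0,0.06],[0,0,0,0,0.07],[0,0,0,0,0.0854],[0,0,0,0,0.0854],[0,0,0.02,0,0.0854],[0,0,0.06,0,0.0854],[0,0,0.12,0,0.0854],[0,0.05,0.17,0,0.0854],[0,0.11,0.17,0,0.0854],[0,0.17,0.17,0,0.0854]])

```text
time_s: 22.55
tool_pos: [0.4354, 0.1881, 0.1795]
eef_rot: [[-1.0, 0.005, 0.003], [0.005, 1.0, 0.0], [-0.003, 0.0, -1.0]]
wrist_force: [0.0, -0.7, 0.1]
width: 0.998
grip_force: 0.0
```

```bash
python3 - <<'E'
from h import *
np.set_printoptions(precision=4,suppress=True)
ims={n:optics.grab_frame(n) for n in('top','side')}
for n in ims: cv2.imwrite(f'pics/{n}_j.png',ims[n])
t0=cv2.imread('pics/top0.png');s0=cv2.imread('pics/side0.png')
# loupe handle: dark pixels
for n,im,b in(('top',t0,(230,260,215,262)),('side',s0,(304,348,278,296))):
    g=im.max(2)[b[2]:b[3],b[0]:b[1]];k,l,st,ce=cv2.connectedComponentsWithStats((g<50).astype(np.uint8));i=1+np.argmax(st[1:,4])
    ys,xs=np.nonzero(l==i);p=np.c_[xs+b[0],ys+b[2]].astype(float)
    e=np.linalg.svd(p-p.mean(0),full_matrices=0)[2][0];d=(p-p.mean(0))@e;E=[p.mean(0)+e*d.min(),p.mean(0)+e*d.max()]
    print(n,len(p),'ends',*E,*[atz(n,q,.012) for q in E],'mean',atz(n,p.mean(0),.012))
    o=nets.outline_of(n,'lens')
    for q in o[:2]:
        r=q['region'];ys,xs=np.nonzero(r);print('lens',q['score'],r.sum(),atz(n,(xs.mean(),ys.mean()),.008),xs.min(),xs.max(),ys.min(),ys.max())
# housing mint
for n in ims:
    m=cv2.inRange(cv2.cvtColor(ims[n],cv2.COLOR_BGR2HSV),(65,40,60),(85,150,255));k,l,st,ce=cv2.connectedComponentsWithStats(m)
    for x,c in zip(st[1:],ce[1:]):
        if x[4]>300:print(n,x)
E
python3 - <<'E'
from h import *
import sys;sys.path.insert(0,'.')
from tilt import outline
for n in('top','side'):
    q=proj(n,outline(0,np.array([.4342,.0176,.003]),gz=0));print(n,q.min(0),q.max(0))
E
```

```text
top [308.81539067 192.56491864] [344.17552527 227.40355865]
side [310.40908688 193.83229043] [343.6524163  221.01523071]Traceback (most recent call last):
  File "<stdin>", line 8, in <module>
    return _wrapfunc(a, 'argmax', axis=axis, out=out, **kwds)
    return bound(*args, **kwds)
ValueError: attempt to get argmax of an empty sequence
```

```bash
python3 - <<'E'
from h import *
np.set_printoptions(precision=4,suppress=True)
t0=cv2.imread('pics/top0.png');s0=cv2.imread('pics/side0.png')
for n,im,b in(('top',t0,(226,262,200,264)),('side',s0,(276,350,270,298))):
    c=im[b[2]:b[3],b[0]:b[1]];h=cv2.cvtColor(c,cv2.COLOR_BGR2HSV)
    for nm,mk in(('handle',(c[...,2]<60)),('lens',(c[...,0]>105))):
        k,l,st,ce=cv2.connectedComponentsWithStats(mk.astype(np.uint8))
        if k<2: print(nm,'none',c[...,2].min());continue
        i=1+np.argmax(st[1:,4]);ys,xs=np.nonzero(l==i);p=np.c_[xs+b[0],ys+b[2]].astype(float)
        e=np.linalg.svd(p-p.mean(0),full_matrices=0)[2][0];d=(p-p.mean(0))@e;E=[p.mean(0)+e*d.min(),p.mean(0)+e*d.max()]
        print(n,nm,len(p),*E,*[atz(n,q,.012) for q in E],'mean',atz(n,p.mean(0),.010),st[i])
for n in('top','side'):
    m=cv2.inRange(cv2.cvtColor(cv2.imread(f'pics/{n}_j.png'),cv2.COLOR_BGR2HSV),(65,40,60),(85,150,255));k,l,st,ce=cv2.connectedComponentsWithStats(m)
    for x,c in zip(st[1:],ce[1:]):
        if x[4]>200:print(n,x)
E
```

```text
handle none 66
top lens 447 [225.6863 211.6636] [249.2022 208.5061] [0.547  0.3327 0.012 ] [0.556  0.2588 0.012 ] mean [0.5518 0.2965 0.01  ] [  0   0  24  24 447]
side handle 253 [306.2309 284.7745] [342.9395 288.5831] [0.5094 0.2897 0.012 ] [0.405  0.2644 0.012 ] mean [0.4578 0.276  0.01  ] [ 30  12  38  10 253]
side lens 450 [277.8239 283.3778] [302.1841 281.7419] [0.5891 0.3144 0.012 ] [0.5242 0.2844 0.012 ] mean [0.5572 0.2984 0.01  ] [  2   2  25  22 450]
top [    0    71    87   329 22925]
top [ 309  195   36   55 1089]
side [311 194  25  28 423]
```

The head is standing and released. The loupe's lens is at about (0.554, 0.298) with a handle yaw of 13.5°, so the grip point is about (0.473, 0.2785).

Request:
apply_moves(series=[[0.02,0.04,0,0.12,0.0854],[0.0375,0.0905,0,0.24,0.0854],[0.0375,0.0905,-0.03,0.24,0.0854],[0.0375,0.0905,-0.08,0.24,0.0854],[0.0375,0.0905,-0.12,0.24,0.0854],[0.0375,0.0905,-0.15,0.24,0.0854],[0.0375,0.0905,-0.165,0.24,0.0854],[0.0375,0.0905,-0.172,0.24,0.08],[0.0375,0.0905,-0.176,0.24,0.07],[0.0375,0.0905,-0.176,0.24,0.06]])

```text
time_s: 23.9
tool_pos: [0.4728, 0.277, 0.0028]
eef_rot: [[-0.972, -0.234, 0.001], [-0.234, 0.972, 0.0], [-0.001, 0.0, -1.0]]
wrist_force: [-0.6, 0.3, 0.2]
width: 0.701
grip_force: 0.0
```

Request:
apply_moves(series=[[0,0,0,0,0.04],[0,0,0,0,0.03],[0,0,0,0,0.02],[0,0,0,0,0.01],[0,0,0,0,0.005],[0,0,0,0,0.005],[0,0,0,0,0.005],[0,0,0,0,0.005],[0,0,0,0,0.005],[0,0,0,0,0.005]], newtons=60)

```text
time_s: 25.15
tool_pos: [0.4725, 0.277, 0.0026]
eef_rot: [[-0.972, -0.234, 0.001], [-0.234, 0.972, 0.0], [-0.001, 0.0, -1.0]]
wrist_force: [-1.2, -0.8, 5.1]
width: 0.179
grip_force: 60.9
```

Request:
apply_moves(series=[[0,0,0.01,0,0.005],[0,0,0.03,0,0.005],[0,0,0.06,0,0.005],[0,0,0.09,0,0.005],[0,0,0.12,0,0.005],[0,0,0.127,0,0.005],[0,0,0.127,0,0.005],[0,0,0.127,0,0.005],[0,0,0.127,0,0.005],[0,0,0.127,0,0.005]])

```text
time_s: 26.4
tool_pos: [0.4719, 0.2768, 0.1284]
eef_rot: [[-0.972, -0.234, -0.001], [-0.234, 0.972, -0.0], [0.001, 0.0, -1.0]]
wrist_force: [0.4, 0.3, -0.7]
width: 0.179
grip_force: 60.2
```

```bash
python3 - <<'E'
from crop import *
from tilt import outline
np.set_printoptions(precision=4,suppress=True)
pair('k',(200,400,150,280),(250,400,150,300))
s=arm.sense();print(s['tool_pos'],s['grip_force'],s['wrist_force'],s['ft_torque'])
for n in('top','side'):
    print(n,'lens',[(d['uv'],round(d['score'],2),atz(n,d['uv'],.1325)) for d in nets.spot_in(n,'lens')][:2])
    print('seat',[(d['uv'],round(d['score'],2),atz(n,d['uv'],.008)) for d in nets.spot_in(n,'bearing_seat')][:4])
    for f in('0','_j','_k'):
        im=cv2.imread(f'pics/{n}{f}.png');m=cv2.inRange(cv2.cvtColor(im,cv2.COLOR_BGR2HSV),(65,40,60),(85,150,255));k,l,st,ce=cv2.connectedComponentsWithStats(m)
        print(n,f,[x.tolist() for x in st[1:] if 300<x[4]<2000])
    for b in((.565,-.0105,.22),(.5422,.0176,0)):
        P=outline(0,np.array([b[0],b[1],.003]),gz=0,yaw=b[2]) if 0 else outline(0,np.array([b[0]-.108,b[1],.003]),gz=0);q=proj(n,P);print('pred',q.min(0),q.max(0))
E
```

```text
top 2.0
side 2.6666666666666665
[0.4721 0.2769 0.1288] 60.21154046058655 [-0.4057  0.1954 -1.2784] [-0.044   0.0966 -0.0319]
top lens [([241.2, 204.7], 0.49, array([0.5461, 0.2646, 0.1325]))]
seat [([263.1, 287.6], 0.87, array([0.3106, 0.2146, 0.008 ])), ([343.5, 125.8], 0.87, array([ 0.8257, -0.0438,  0.008 ])), ([327.0, 216.1], 0.7, array([0.5292, 0.0154, 0.008 ])), ([404.5, 144.5], 0.5, array([ 0.7602, -0.2401,  0.008 ]))]
top 0 [[318, 185, 36, 56, 1104]]
top _j [[309, 195, 36, 55, 1089]]
top _k [[309, 195, 36, 55, 1091]]
pred [317.9189 185.203 ] [353.155  219.8323]
pred [308.8154 192.5649] [344.1755 227.4036]
side lens [([293.3, 263.9], 0.6, array([0.5385, 0.3038, 0.1325]))]
seat [([265.3, 170.5], 0.79, array([ 0.8176, -0.0929,  0.008 ])), ([383.9, 293.6], 0.76, array([0.2889, 0.2372, 0.008 ])), ([349.6, 213.8], 0.75, array([ 0.4716, -0.0086,  0.008 ]))]
side 0 [[305, 186, 53, 30, 835]]
side _j [[311, 194, 25, 28, 423]]
side _k [[336, 200, 29, 30, 314]]
pred [307.0009 186.1464] [339.7206 212.8216]
pred [310.4091 193.8323] [343.6524 221.0152]
```

View pics/p_k.png

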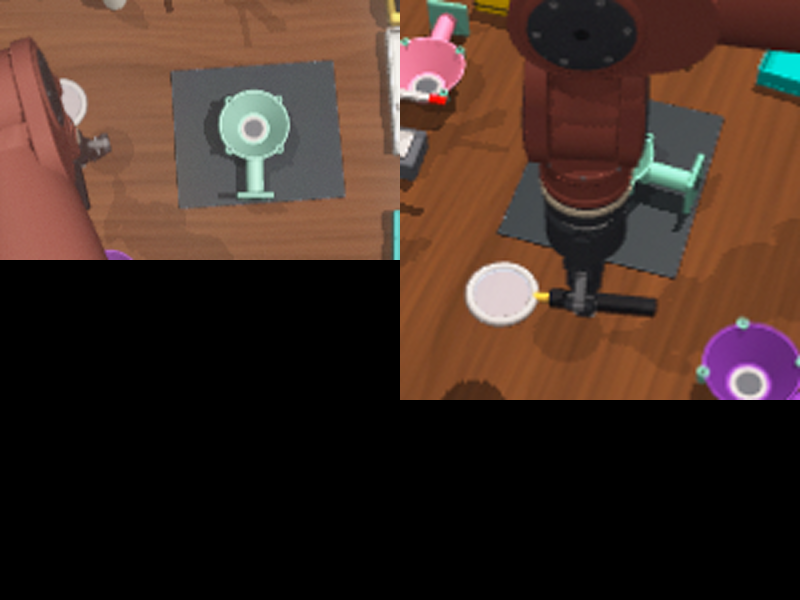

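```bash
python3 - <<'E'
from h import *
np.set_printoptions(precision=4,suppress=True)
im=cv2.imread('pics/side_k.png');b=(270,304,245,276);c=im[b[2]:b[3],b[0]:b[1]]
k,l,st,ce=cv2.connectedComponentsWithStats((c[...,0]>105).astype(np.uint8));i=1+np.argmax(st[1:,4])
L=(b[0]+st[i][0]+st[i][2]/2-.5,b[2]+st[i][1]+st[i][3]/2-.5);print('lens px',L,st[i],atz('side',L,.135))
e=(345.4,264.8);p,q=atz('side',L,.1325),atz('side',e,.135);print(p,q,np.linalg.norm(p-q),np.degrees(np.arctan2(*(p-q)[[1,0]])))
g=np.array([.4721,.2769]);u=np.array([.972,.234]);print('TCP->lens side',(p[:2]-g)@u, (p[:2]-g)@[-u[1],u[0]])
for v in((327,214),(327,215)):print('seat top',atz('top',v,.008))
# predicted rim ellipse extents in side for lens at hypotheses of pitch
for pitch in(-6,0,6):
    a=np.linspace(0,6.283,60);d=.083;r=.038;P=np.c_[d+r*np.cos(a),r*np.sin(a),0*a]
    z=.1288-.0026+.008;t=np.deg2rad(pitch);W=np.c_[g[0]+u[0]*P[:,0]*np.cos(t)-u[1]*P[:,1],g[1]+u[1]*P[:,0]*np.cos(t)+u[0]*P[:,1],z-P[:,0]*np.sin(t)+.003]
    qq=proj('side',W);h=proj('side',[[g[0]-u[0]*.075*np.cos(t),g[1]-u[1]*.075*np.cos(t),z+.075*np.sin(t)]]);print(pitch,qq.min(0),qq.max(0),h)
E
```

```text
lens px (np.float64(288.0), np.float64(259.5)) [  5   3  27  24 518] [0.5566 0.2973 0.135 ]
[0.5573 0.2959 0.1325] [0.4052 0.2593 0.135 ] 0.156476788908023 13.544936889522104
TCP->lens side 0.0872896052296402 -0.0014595781180673506
seat top [0.5358 0.0153 0.008 ]
seat top [0.5326 0.0153 0.008 ]
-6 [275.2637 245.622 ] [303.4469 269.7802] [[347.2081 267.152 ]]
0 [275.3846 247.4992] [303.4044 271.3529] [[347.5066 265.6422]]
6 [275.9781 249.3214] [303.5435 272.9702] [[347.5017 264.0862]]
```

The loupe is level: its side-view extents match zero pitch, and the height is about 0.132 m. The head stands upright on the mat with its seat at top pixel (327,214). Moving the lens by (-0.0165, -0.280).

Request:
apply_moves(series=[[0,-0.02,0,0,0.005],[-0.002,-0.05,0,0,0.005],[-0.004,-0.09,0,0,0.005],[-0.007,-0.13,0,0,0.005],[-0.01,-0.17,0,0,0.005],[-0.012,-0.21,0,0,0.005],[-0.014,-0.245,0,0,0.005],[-0.0165,-0.265,0,0,0.005],[-0.0165,-0.276,0,0,0.005],[-0.0165,-0.28,0,0,0.005]])

```text
time_s: 27.95
tool_pos: [0.4557, -0.0037, 0.1291]
eef_rot: [[-0.972, -0.233, 0.0], [-0.233, 0.972, 0.0], [-0.0, 0.0, -1.0]]
wrist_force: [0.4, 0.5, -0.5]
width: 0.178
grip_force: 60.2
```

```bash
python3 - <<'E'
from crop import *
np.set_printoptions(precision=4,suppress=True)
pair('l',(280,380,160,260),(240,400,130,260))
s=arm.sense();print(s['tool_pos'],s['grip_force'],s['wrist_force'],s['width'],s['time_s'])
for n in('top','side'): print(n,[(d['uv'],round(d['score'],2),atz(n,d['uv'],.1325)) for d in nets.spot_in(n,'lens')][:2])
E
```

```text
top 4.0
side 2.5
[ 0.4557 -0.0031  0.1291] 60.18113851547241 [-1.0061 -0.0521 -0.9096] 0.17832716234698293 28.05
top []
side [([333.1, 190.7], 0.98, array([0.5234, 0.0183, 0.1325])), ([222.1, 331.9], 0.19, array([0.6278, 0.5445, 0.1325]))]
```

View pics/p_l.png

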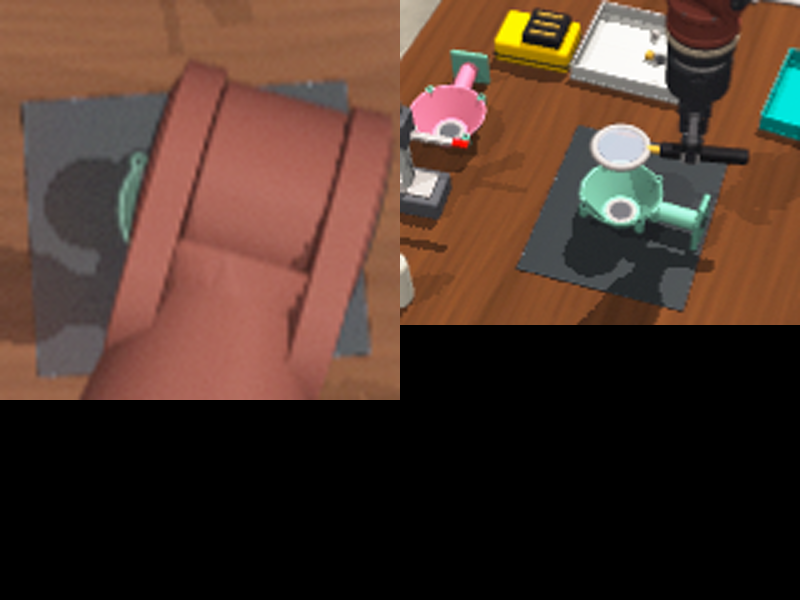

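```bash
python3 - <<'E'
from h import *
np.set_printoptions(precision=4,suppress=True)
print('lens',atz('side',(327.8,188.8),.1325),'seat',atz('side',(328,214),.008))
print('tip now',((240+(468-400)/2.5),130+143/2.5), 'tip z check',tri((306.1,146.5),(267.3,187.5)))
im=cv2.imread('pics/side_l.png');b=(310,342,170,205)
c=im[b[2]:b[3],b[0]:b[1]];k,l,st,ce=cv2.connectedComponentsWithStats((c.min(2)>140).astype(np.uint8));print([(s+np.array([b[0],b[2],0,0,0])).tolist() for s in st[1:] if s[4]>10])
b=(315,342,205,222);c=im[b[2]:b[3],b[0]:b[1]];d=c.astype(int);k,l,st,ce=cv2.connectedComponentsWithStats(((d.max(2)-d.min(2)<25)&(d.max(2)>100)).astype(np.uint8));print([((s+np.array([b[0],b[2],0,0,0])).tolist()) for s in st[1:] if s[4]>10])
E
```

```text
lens [0.5413 0.0166 0.1325] seat [0.5385 0.0169 0.008 ]
tip now (267.2, 187.2) tip z check (array([0.7185, 0.0764, 0.1324]), np.float64(0.0021181224354692545))
[[316, 180, 24, 18, 343]]
[[322, 209, 13, 10, 91]]
```

In the side view the lens centre (328,189) and the seat (328,214) project to within 3 mm of each other horizontally. The scriber hasn't moved. I'll settle, then hand in.

Request:
apply_moves(series=[[-0.001,0,0,0,0.005],[-0.002,0,0,0,0.005],[-0.002,0,0,0,0.005],[-0.002,0,0,0,0.005],[-0.002,0,0,0,0.005],[-0.002,0,0,0,0.005],[-0.002,0,0,0,0.005],[-0.002,0,0,0,0.005],[-0.002,0,0,0,0.005],[-0.002,0,0,0,0.005]])

```text
time_s: 29.4
tool_pos: [0.4537, -0.0031, 0.1291]
eef_rot: [[-0.972, -0.234, -0.0], [-0.234, 0.972, 0.0], [0.0, 0.0, -1.0]]
wrist_force: [0.1, 0.8, -1.6]
width: 0.179
grip_force: 60.2
```

```bash
python3 -c "
from plant import ticket
print(ticket.hand_in())"
```

```text
the job is handed in; nothing more can be done
None
```

I handed the job in at about 29 s; no verdict came back, but the last camera checks showed all four bits in the tray, the gear head upright and released on the mat, and the loupe held level over the bearing seat (about 3 mm off sideways, 1 mm or less off the scriber's height).

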